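# Pack and clamp a wound coil in a bench fixture

## Task

Slide the wound coil straight up off its spindle and stand it upright in the V of the clamping fixture. Then stand aluminium packing pieces, one after another, in the gap between the coil and the sliding jaw until the jaw, pushed forward by its post, comes up tight on the stack before its travel runs out. Finish holding the jaw pushed: keep pressing it firmly, with about 15 N, so that the jaw, packing and coil stay squeezed together against the V-block, touching neither the coil nor the packing.

Things in the scene. Friction and masses are not known exactly. Their poses are not given: they have to be found in the camera images.
- fixture: Clamping fixture fixed to the table: a dark steel bed plate 90 mm wide (own x), 240 mm long (own y) and 15 mm thick. Origin: centre of its underside; +y runs along the bed from the sliding jaw to the V-block. It may stand turned by up to about 0.3 rad.
- jaw: Sliding steel jaw on the bed: block 50 mm wide (x), 70 mm long (y), 40 mm high, with an upright post on top. Origin: on the bed's top surface, midway, under its flat front face (block behind it, to y = -70 mm). Axes as the fixture's. It slides along +y only, 32 mm at most, to a hard stop; a return spring (2.4 N at the start, 4.3 N at full stroke) pulls it back if let go.
- jaw_post (a point): Centre of the top of the jaw's square steel post, 16 by 16 mm, which stands 36 mm up from the jaw block, 50 mm behind the jaw's front face; top 92 mm above the table.
- vblock: Steel V-block fixed on the bed, facing the jaw, 40 mm high; its place along the bed varies. Its 90 degree V opens towards the jaw (-y). Origin: on the bed's top surface, where the coil's axis stands when seated against both flanks. Axes as the fixture's. The space between the seated coil and the jaw face at its start is 37 to 63 mm: it takes one or two packing pieces.
- coil: Wound coil: black plastic bobbin with copper winding, two flanges 50 mm across (the winding is slimmer), 40 mm high over the flanges, above them a round tubular neck 30 mm across and 30 mm high (70 mm in all), bore 22 mm. About 0.25 kg. Origin: centre of the underside; z is its axis, up. At the start it stands on the spindle's foot.
- spindle_top (a point): Tip of the fixed upright spindle that carries the coil: a post 14 mm across on a round foot 80 mm across and 8 mm thick; the tip is 55 mm above the table and 47 mm above the top of the foot.
- spacer0: One of three identical bare aluminium packing pieces standing on the table: a block 18 mm thick (own y) by 50 mm wide (own x) by 40 mm high, with a central grip tab on top 8 mm thick (y) by 24 mm wide (x) by 30 mm high, 70 mm high in all; about 0.11 kg. Origin: centre of the underside, z up. Held by the tab across its 24 mm width, pieces can be set face to face.
- spacer1: One of three identical bare aluminium packing pieces standing on the table: a block 18 mm thick (own y) by 50 mm wide (own x) by 40 mm high, with a central grip tab on top 8 mm thick (y) by 24 mm wide (x) by 30 mm high, 70 mm high in all; about 0.11 kg. Origin: centre of the underside, z up. Held by the tab across its 24 mm width, pieces can be set face to face.
- spacer2: One of three identical bare aluminium packing pieces standing on the table: a block 18 mm thick (own y) by 50 mm wide (own x) by 40 mm high, with a central grip tab on top 8 mm thick (y) by 24 mm wide (x) by 30 mm high, 70 mm high in all; about 0.11 kg. Origin: centre of the underside, z up. Held by the tab across its 24 mm width, pieces can be set face to face.
Mind the look-alikes: they are no part of the job. What is shaped like the coil but green is not meant.

How it is judged (in metres and radians):
On the way, in this order (a step that is already met when the one before it is completed fails the run):
1. the coil is lifted clear of the spindle, upright (z of coil in the frame of spindle_top above 0 m and angle between coil's own z axis and vertical below 0.35 rad), for 0.1 s.
2. the coil stands upright in the V (horizontal distance between coil and vblock below 0.015 m and z of coil in the frame of vblock below 0.006 m and angle between coil's own z axis and vertical below 0.15 rad and contact force between coil and the fingers below 0.5 N), for 0.2 s.
At the end, for the whole second after the job is handed in: Robot presses jaw, jaw presses an upright packing piece, packing presses coil, coil presses V-block, each above 2 N; coil at rest on the bed, upright within 0.12 rad, within 5 mm of its seat in the V; the robot touches neither coil nor packing ((contact force between jaw and the fingers above 2 N or contact force between jaw and the arm above 2 N) and ((contact force between jaw and spacer0 above 2 N and angle between spacer0's own z axis and vertical below 0.15 rad) or (contact force between jaw and spacer1 above 2 N and angle between spacer1's own z axis and vertical below 0.15 rad) or (contact force between jaw and spacer2 above 2 N and angle between spacer2's own z axis and vertical below 0.15 rad)) and (contact force between coil and spacer0 above 2 N or contact force between coil and spacer1 above 2 N or contact force between coil and spacer2 above 2 N) and contact force between coil and vblock above 2 N and horizontal distance between coil and vblock below 0.005 m and angle between coil's own z axis and vertical below 0.12 rad and z of coil in the frame of vblock below 0.005 m and linear speed of coil below 0.02 m/s and contact force between each of coil, spacer0, spacer1, spacer2 and the fingers below 0.5 N and contact force between each of coil, spacer0, spacer1, spacer2 and the arm below 0.5 N); the arm keeps its last pose, push and grip.
It also fails if it takes over 64 s, if anything falls off the work surface, if the arm or the gripper's body presses on something with over 40 N, if the wrist force passes 120 N, or if a joint passes its speed limit or range.

## Robot

A 6-joint arm with a two-finger parallel gripper is mounted at the origin on the work surface. World frame = base frame: x ahead of the robot, y to its left, z up, the work surface at z = 0. Lengths are in mm, angles in degrees, forces in N, time in s.
With the tool pointing down it reaches from about 300 to 850 mm from the base axis. Payload 4.2 kg.
Tool frame: the origin (TCP) lies between the finger pads; the fingertips stand 14 mm ahead of it and the grasp point (between the pads) lies 5 mm behind it; z points along the fingers, y is the line along which they close (so a half turn about z gives the same grasp; the last joint's range is limited). The gripper opens to 91 mm and grips with 3 to 60 N. Pads are 32 mm wide; open, the fingers measure 118 mm over their backs; the gripper's body (76 mm by 178 mm) begins 60 mm behind the grasp point.
Start: joints at [74.37, 18.312, 89.639, -0, 72.044, -1.146], TCP at [143.818, 556.739, 227.976] pointing down, gripper open.
Joint ranges: [-177.97, 177.97], [-48.28, 115.42], [12.27, 149.76], [-77.06, 257.06], [2.81, 150.46], [-146.56, 146.56]. Speed limits (degrees/s): [147.25, 147.25, 180, 180, 180, 180].

## Interface

Orientations are given as [roll, pitch, yaw] about the fixed x, y, z axes, in that order (R = Rz(yaw) Ry(pitch) Rx(roll)).
In Python, from workcell import * gives the robot as it stands. The module is installed in compiled form; this text tells all that it offers.
- The arm moves only by the tool send_rows, never from a script. Its argument "deltas" is a list of rows, each a list of 2 entries, a list of its own where there are three numbers: the shift along the tool's x, y, z normalised to -1 to 1, where 1 is 0.5 m, then the turn, a rotation vector about the tool's x, y, z normalised to -1 to 1, where 1 is 0.5 rad. A call has 1 to 10 rows; each row shifts and turns the commanded pose from where the row before left it, along the tool's axes as they then stand; what a row does not reach is not made up. A row lasts 1/10 s, in which the tool goes at most 50 mm and 8.59 degrees, less where a joint would pass 70% of its speed; a pose out of reach is approached as far as the arm can. A call with a number of a shift or a turn outside -1 to 1 is refused whole. A call with a gripper value outside its range is refused whole. "grip" is the closure, from 0 (fully open) to 1 (shut), set as the call begins (left out, the last holds). The fingers move at their own pace and stop on an object; "grip_force" is the grip in N (left out, the last holds). Time passes only in rows, so rows that do not move let the fingers close. It gives the time, the measured TCP pose, the force, the opening and the grip force at its end, in the units of the state.
- state(): the state, without advancing time (a new reading comes with each control period).
- grab_frame(name): name is "side" or "top"; returns the picture (420x560x3 uint8, red, green, blue); there is no depth.
- calibration(name): a dict with "mtx" (3x3 intrinsics, pixels), "R" (3x3) and "t" (3): a world point X has camera coordinates R X + t. Camera axes: x right, y down, z forward; pixel columns grow to the right and rows downward; lengths in mm; the calibration is good to about 2 mm. A picture is of the moment at which its call begins. calibration takes no time and is no camera call.
- job_done(): hands the job in; it is judged then, once.
Trained networks look in the newest picture that a camera, given by its name, has taken for a name from the list of things; names that differ only in an ending like _2 or _b are one class to them, and where a whole thing is asked for, a point or a joint stands for the part that bears it (a point fixed in the world has none). Each returns a list of dicts, best first, with "p" (0 to 1); they miss things now and then, are a little off and sometimes report something else, mostly with a low value. They report only what shows in the picture. A call takes as long as a camera call. They do not tell look-alikes from the thing itself.
- trace(camera, label): "pixels" (420x560 bool, what is visible of it) and "bbox" ([left, top, width, height] in pixels, round what is visible of it).
The state is a dict: "time_s": time; "qpos": joint angles; "qvel": joint speeds; "effort": joint torques, N m; "ee_pos": TCP position; "ee_rot": TCP orientation; "force": force on the tool from outside, world axes, zero at the start; "torque": the same for the moment, N m; "gripper_width": finger opening in mm; "gripper_force": force on a finger pad.
Only numpy, scipy, OpenCV 4.12 (cv2) and the standard library are available. Lean on these libraries where they do the work, as an engineer would, in place of code of your own. Each camera call takes 0.05 s, during which the arm holds its last target. There are 200 camera calls.

## Working session

There is one attempt and no reset: what is moved stays moved. The work goes in short steps, Python scripts to look and compute and a tool call to move; the robot and the scene stay as the last step left them, time stands still between calls to the robot, and variables do not carry over. Pictures are saved under pics/ and viewed, at most 10 in all, crops included, and the job is handed in when it is done.

Besides the shell and the picture viewer there is one more tool, called after "Emit:" as a command line: name --argument value ..., lists and objects as JSON in quotes. send_rows: Moves the arm, as the interface text tells. Scaled input: -1 to 1 covers 0.5 m each way for a shift and 0.5 rad each way for a turn. Its arguments: {"type":"object","properties":{"deltas":{"type":"array","items":{"type":"array"}},"grip":{"type":"number"},"grip_force":{"type":"number"}},"required":["deltas"]}

```bash
mkdir -p pics; python3 - <<'E'
from workcell import *
import cv2,numpy as np
for n in("side","top"):
    im=grab_frame(n);cv2.imwrite(f"pics/{n}0.png",im[:,:,::-1]);c=calibration(n);print(n,c)
    for l in["fixture","jaw","jaw_post","vblock","coil","spindle_top","spacer0"]:
        print(l,[(round(d["p"],2),d["bbox"],np.round(np.argwhere(d["pixels"]).mean(0)[::-1],1)) for d in trace(n,l)])
print(state())
E
```

```text
side {'mtx': array([[436.20101824,   0.        , 278.70146665],
       [  0.        , 436.20101824, 207.97263024],
       [  0.        ,   0.        ,   1.        ]]), 'R': array([[-0.9954976 , -0.09445081,  0.00797327],
       [-0.06565517,  0.6264282 , -0.77670915],
       [ 0.06836613, -0.77373558, -0.62980896]]), 't': array([ 530.22003098,   65.43168154, 1129.47125178])}
fixture [(0.92, [213.4, 163.1, 66.3, 74.9], array([251.1, 200.9]))]
jaw [(0.6, [242.2, 159.2, 28.4, 39.5], array([259.1, 180.3]))]
jaw_post [(0.69, [246.7, 163.4, 28.2, 33.3], array([259.2, 180.4])), (0.64, [302.3, 168.1, 18.4, 27.4], array([309.1, 184.6]))]
vblock [(0.98, [224.4, 197.7, 31.7, 28.5], array([237.1, 211.8]))]
coil [(0.97, [235.1, 266.0, 24.0, 33.3], array([248. , 283.7])), (0.88, [248.9, 229.2, 20.0, 37.9], array([257.2, 250.2])), (0.8, [233.1, 316.0, 26.3, 34.9], array([246.3, 334.3]))]
spindle_top [(0.83, [230.4, 279.2, 36.1, 33.0], array([249. , 297.4]))]
spacer0 [(0.89, [304.8, 171.0, 11.7, 25.2], array([308. , 184.8])), (0.73, [291.1, 248.4, 23.4, 32.8], array([303. , 264.4])), (0.58, [310.0, 
[... 1134 characters left out ...]
5], array([333.1, 232.9]))]
{'time_s': 0.8, 'qpos': array([ 7.43692396e+01,  1.83108984e+01,  8.96396087e+01, -7.24445331e-04,
        7.20456770e+01, -1.14636772e+00]), 'qvel': array([-0.05017898,  0.01813687,  0.00738204, -0.02336674, -0.05759383,
       -0.03438254]), 'effort': array([ 1.43054388e-05, -4.12293220e+01, -2.32220954e+01,  7.27103627e-02,
        3.75134347e-02,  4.52631745e-07]), 'ee_pos': array([143.82403068, 556.72138095, 227.98184304]), 'ee_rot': array([1.79996199e+02, 7.65386927e-04, 1.65515831e+02]), 'force': array([-0.0542891 ,  0.03308068, -0.60748036]), 'torque': array([ 0.00424139, -0.05536661,  0.00497422]), 'gripper_force': 0.0, 'gripper_width': 91.24396283481018}
```

```bash
python3 - <<'E'
import cv2
a=cv2.imread("pics/top0.png")[130:270,125:420];cv2.imwrite("pics/top0c.png",cv2.resize(a,None,fx=2.7,fy=2.7,interpolation=2))
a=cv2.imread("pics/side0.png")[130:360,190:400];cv2.imwrite("pics/side0c.png",cv2.resize(a,None,fx=2.6,fy=2.6,interpolation=2))
E
```

```text
(no output)
```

View pics/top0c.png

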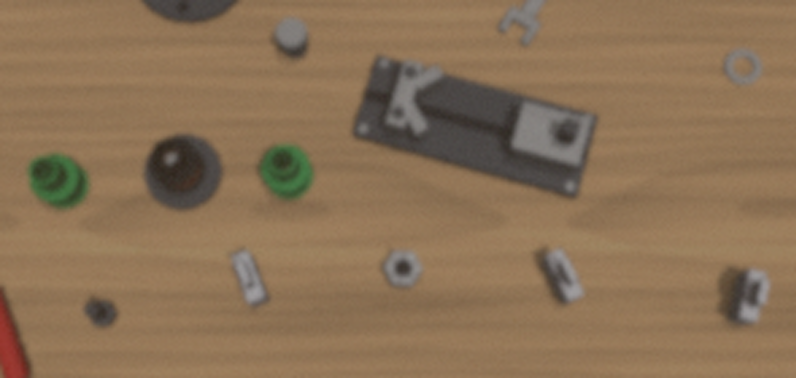

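View pics/side0c.png

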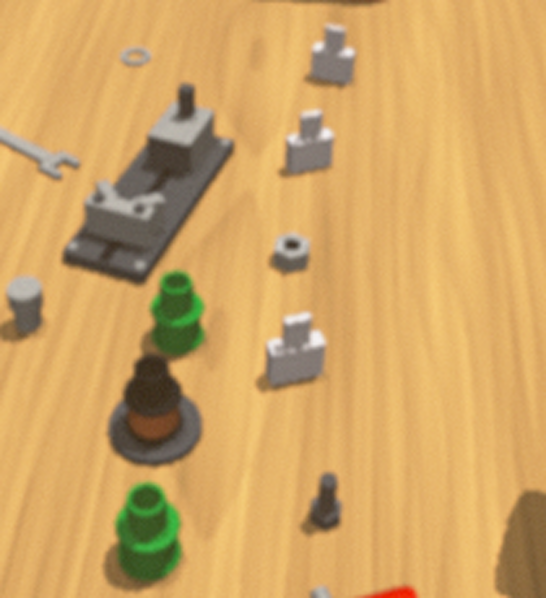

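View pics/side0.png

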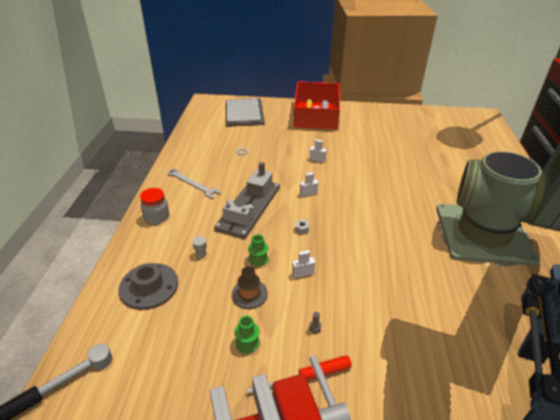

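The coil (black/copper, on the spindle foot) is at side (248,284) and top (190,191). The candidates at side (257,250) and (246,334) are plain green look-alikes standing on the table, and the enlarged crops confirm this. The spacers are at side (303,264), (308,185) and (318,151). Next I fit the poses.

```bash
cat > h.py <<'E'
from workcell import *
import cv2,numpy as np
from scipy.optimize import minimize
S=4
def proj(n,P):
    c=calibration(n);q=np.atleast_2d(P)@c["R"].T+c["t"];q=q@c["mtx"].T;return q[:,:2]/q[:,2:]
def box(x0,x1,y0,y1,z0,z1): return np.array([[x,y,z] for x in(x0,x1) for y in(y0,y1) for z in(z0,z1)],float)
def cyl(r,z0,z1):
    a=np.linspace(0,2*np.pi,32,endpoint=False);return np.array([[r*np.cos(t),r*np.sin(t),z] for z in(z0,z1) for t in a])
def place(P,x,y,yaw,z=0):
    c,s=np.cos(yaw),np.sin(yaw);return P@np.array([[c,s,0],[-s,c,0],[0,0,1]])+[x,y,z]
def render(n,parts):
    m=np.zeros((420*S,560*S),np.uint8)
    for P in parts:
        h=cv2.convexHull(((proj(n,P)+.5)*S).astype(np.float32));cv2.fillConvexPoly(m,np.round(h*16).astype(np.int32),1,shift=4)
    return cv2.resize(m.astype(np.float32),(560,420),interpolation=cv2.INTER_AREA)
def fit(model,obs,x0,step,ign={}):
    """model(x)->parts ; obs {cam:mask}"""
    def f(x): return sum((np.abs(render(n,model(x))-m)*(1-ign.get(n,np.zeros_like(m)))).sum() for n,m in obs.items())
    x0=np.array(x0,float);best=None
    for k in range(3):
        sim=np.vstack([x0]+[x0+np.eye(len(x0))[i]*step[i]*(-.6)**k for i in range(len(x0))])
        r=minimize(f,x0,method="Nelder-Mead",options=dict(initial_simplex=sim,xatol=.02,fatol=.2,maxfev=250));x0=r.x
    return r.x,r.fun
def unproj(n,uv,z):
    c=calibration(n);d=c["R"].T@np.linalg.inv(c["mtx"])@[*uv,1];o=-c["R"].T@c["t"];return o+d*(z-o[2])/d[2]
def near(n,l,uv):
    L=[d for d in trace(n,l)];return min(L,key=lambda d:np.hypot(*(np.argwhere(d["pixels"]).mean(0)[::-1]-uv)))["pixels"].astype(np.float32)
SP=[box(-25,25,-9,9,0,40),box(-12,12,-4,4,40,70)]
CO=[cyl(25,0,40),cyl(15,40,70)]
def coilm(x,z): return [place(P,x[0],x[1],0,z) for P in CO]
def spm(x,z=0): return [place(P,x[0],x[1],x[2],z) for P in SP]
def fixm(x):
    J=[box(-45,45,-120,120,0,15),box(-25,25,x[3]-70,x[3],15,55),box(-8,8,x[3]-58,x[3]-42,55,92)]
    return [place(P,*x[:3]) for P in J]
E
cat > a.py <<'E'
from h import *
for n in("side","top"): grab_frame(n)
M=lambda l,s,t:{"side":near("side",l,s),"top":near("top",l,t)}
def c0(t,z): return unproj("top",t,z)[:2]
v=M("vblock",(237,212),(277,167));f=M("fixture",(251,201),(305,178));j=M("jaw",(259,180),(328,181))
ob={n:np.maximum(np.maximum(f[n],j[n]),v[n]) for n in f}
np.savez("v.npz",**{"v"+n:v[n] for n in v})
x,e=fit(fixm,ob,[*c0((305,178),25),-.26,-45],[8,8,.1,10],v);print("fix",x,e,sum(m.sum() for m in ob.values()))
F=x
for n in ob:
    y,e=fit(fixm,{n:ob[n]},x,[5,5,.05,5],v);print("  ",n,y,e)
m=M("coil",(248,284),(190,191));x,e=fit(lambda q:coilm(q,8),m,c0((190,191),45),[8,8]);print("coil",x,e,m["top"].sum(),m["side"].sum())
for n in m: print("  ",n,fit(lambda q:coilm(q,8),{n:m[n]},x,[5,5]))
m=M("spindle_top",(249,297),(194,197))
for n in m: print(" foot+coil",n,fit(lambda q:[place(cyl(40,0,8),*q,0)]+coilm(q,8),{n:m[n]},x,[5,5]))
for s,t in(((303,264),(217.5,233)),((308,185),(333,233)),((318,151),(402,240))):
    m=M("spacer0",s,t)
    R=[fit(spm,m,[*c0(t,30),w],[6,6,.2]) for w in(-1.2,-.6,0,.6,1.2)];R.sort(key=lambda r:r[1]);print("sp",R[0],R[1],m["top"].sum(),m["side"].sum())
# rectified view of z=55 plane in fixture frame
W=place(np.array([[-50,-125,55],[50,-125,55],[50,125,55],[-50,125,55]],float),*F[:3])
im=grab_frame("top");k=3
H=cv2.getPerspectiveTransform(proj("top",W).astype(np.float32),np.float32([[0,0],[0,100*k],[250*k,100*k],[250*k,0]]))
cv2.imwrite("pics/rect.png",cv2.warpPerspective(im,H,(250*k,100*k),flags=cv2.INTER_CUBIC)[:,:,::-1])
E
time python3 a.py
```

```text
fix [ 6.19220222e+02 -4.28246012e+01 -2.85497699e-01 -3.88317142e+01] 259.75 5100.0
   side [ 6.20238000e+02 -4.37500849e+01 -2.82007674e-01 -3.95872550e+01] 76.5Traceback (most recent call last):
  File "a.py", line 11, in <module>
    y,e=fit(fixm,{n:ob[n]},x,[5,5,.05,5],v);print("  ",n,y,e)
        ~~~^^^^^^^^^^^^^^^^^^^^^^^^^^^^^^^^
  File "h.py", line 23, in fit
    r=minimize(f,x0,method="Nelder-Mead",options=dict(initial_simplex=sim,xatol=.02,fatol=.2,maxfev=250));x0=r.x
    res = _minimize_neldermead(fun, x0, args, callback, bounds=bounds,
                               **options)
    fxcc = func(xcc)
    fx = function(np.copy(x), *(wrapper_args + args))
  File "h.py", line 19, in f
    def f(x): return sum((np.abs(render(n,model(x))-m)*(1-ign.get(n,np.zeros_like(m)))).sum() for n,m in obs.items())
                     ~~~^^^^^^^^^^^^^^^^^^^^^^^^^^^^^^^^^^^^^^^^^^^^^^^^^^^^^^^^^^^^^^^^^^^^^^^^^^^^^^^^^^^^^^^^^^^^^
  File "h.py", line 19, in <genexpr>
    def f(x): return sum((np.abs(render(n,model(x))-m)*(1-ign.get(n,np.zeros_like(m)))).sum() for n,m in obs.items())
                                 ~~~~~~^^^^^^^^^^^^
  File "h.py", line 15, in render
    h=cv2.convexHull(((proj(n,P)+.5)*S).astype(np.float32));cv2.fillConvexPoly(m,np.round(h*16).astype(np.int32),1,shift=4)
                       ~~~~^^^^^
  File "h.py", line 6, in proj
    c=calibration(n);q=np.atleast_2d(P)@c["R"].T+c["t"];q=q@c["mtx"].T;return q[:,:2]/q[:,2:]
ValueError: time passes only in moves, steps and waits

real	0m8.132s
user	0m6.224s
sys	0m0.920s
```

```bash
python3 - <<'E'
s=open("h.py").read()
s=s.replace("S=4\n","S=4\nCAL={n:calibration(n) for n in('side','top')}\n",1).replace("c=calibration(n)","c=CAL[n]")
open("h.py","w").write(s)
E
time python3 a.py
```

```text
fix [ 6.18651728e+02 -4.34904796e+01 -2.78403896e-01 -3.80011727e+01] 317.1875 5083.0
   side [ 6.19841769e+02 -4.55371993e+01 -2.87864173e-01 -3.76933147e+01] 76.625
   top [ 6.17655029e+02 -4.29797328e+01 -2.74825831e-01 -3.45013837e+01] 183.0
coil [570.30213536 257.08723577] 1285.375 282.0 535.0
   side (array([568.19665304, 157.47586458]), np.float64(59.8125))
   top (array([573.96317662, 261.17300542]), np.float64(68.9375))
 foot+coil side (array([574.39418362, 259.30551789]), np.float64(734.5625))
 foot+coil top (array([570.8641579, 258.71313  ]), np.float64(332.25))
sp (array([4.59090433e+02, 1.84190830e+02, 3.81849084e-01]), np.float64(72.75)) (array([4.59242095e+02, 1.84042286e+02, 3.89410408e-01]), np.float64(73.0625)) 170.0 449.0
sp (array([ 4.60165738e+02, -1.25587669e+02,  4.59159517e-01]), np.float64(71.3125)) (array([ 459.94991509, -125.85078633,    0.46775854]), np.float64(71.75)) 153.0 329.0
sp (array([ 4.39265271e+02, -3.09506844e+02, -3.34873456e-01]), np.float64(61.1875)) (array([ 4.39298116e+02, -3.09210993e+02, -3.71641401e-01]), np.float64(61.25)) 212.0 282.0
real	0m20.790s
user	0m29.963s
sys	0m5.968s
```

View pics/rect.png

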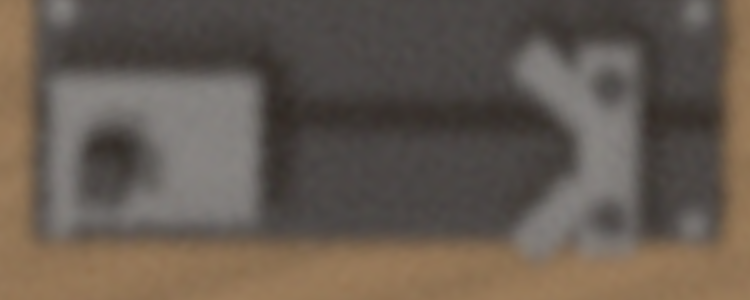

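Rectified view, fixture frame: the jaw face is at px 263 (y ≈ -37), the V apex at px 578 (y ≈ 68) and the seat at y ≈ 32. That leaves a gap of about 45 mm, so one piece leaves ≈27 mm of stroke, under the 32 mm limit. The coil fit picked up a green neighbour in the side view, so I refit it.

```bash
cat > b.py <<'E'
from h import *
for n,uv in(("side",(248,284)),("top",(190,191))):
    im=grab_frame(n)
    for k in range(2):
        for d in trace(n,"coil"):
            c=np.argwhere(d["pixels"]).mean(0)[::-1]
            if np.hypot(*(c-uv))<8: print(n,d["p"],d["bbox"],d["pixels"].sum(),fit(lambda q:coilm(q,8),{n:d["pixels"].astype(np.float32)},[572,260],[6,6]))
    # dark/brown foot+coil vs wood/green by colour
    print(n,im[int(uv[1]),int(uv[0])])
E
python3 b.py
```

```text
side 0.86 [237.8, 263.8, 20.1, 35.1] 653 (array([574.86756368, 261.04875853]), np.float64(42.1875))
side 0.86 [237.8, 263.8, 20.1, 35.1] 653 (array([574.86756368, 261.04875853]), np.float64(42.1875))
side [61 44 26]
top 0.67 [180.3, 180.1, 20.0, 21.1] 329 (array([572.18145537, 260.73229778]), np.float64(26.1875))
top 0.67 [180.3, 180.1, 20.0, 21.1] 329 (array([572.18145537, 260.73229778]), np.float64(26.1875))
top [53 45 35]
```

Emit:
send_rows --deltas '[[[0,0,0],[0,0,0.29]],[[0,0,0],[0,0,0.29]],[[0,0,0],[0,0,0.29]],[[0,0,0],[0,0,0.29]],[[0,0,0],[0,0,0.29]],[[0,0,0],[0,0,0.29]],[[0,0,0],[0,0,0.29]],[[0,0,0],[0,0,0.29]],[[0,0,0],[0,0,0.29]],[[0,0,0],[0,0,0.29]]]' --grip 0.3

```text
time_s: 3.45
ee_pos: [143.8, 556.7, 228.0]
ee_rot: [180.0, -0.0, 82.1]
force: [-0.5, 0.1, -0.6]
gripper_width: 63.8
gripper_force: 0.0
```

Emit:
send_rows --deltas '[[[0,0,0],[0,0,0.29]],[[-0.022,0.066,0],[0,0,0]],[[-0.022,0.066,0],[0,0,0]],[[-0.022,0.066,0],[0,0,0]],[[-0.022,0.066,0],[0,0,0]],[[-0.022,0.066,0],[0,0,0]],[[-0.022,0.066,0],[0,0,0]],[[-0.022,0.066,0],[0,0,0]],[[-0.022,0.066,0],[0,0,0]],[[-0.022,0.066,0],[0,0,0]]]'

```text
time_s: 4.45
ee_pos: [403.5, 379.4, 228.1]
ee_rot: [180.0, -0.0, 74.1]
force: [0.1, -0.3, 0.4]
gripper_width: 63.8
gripper_force: 0.0
```

Emit:
send_rows --deltas '[[[-0.022,0.066,0],[0,0,0]],[[-0.022,0.066,0],[0,0,0]],[[-0.022,0.066,0],[0,0,0]],[[-0.022,0.066,0],[0,0,0]],[[-0.022,0.066,0],[0,0,0]],[[-0.022,0.066,0],[0,0,0]],[[0,0,0],[0,0,0]],[[0,0,0],[0,0,0]]]'

```text
time_s: 5.25
ee_pos: [575.0, 262.2, 227.5]
ee_rot: [-179.9, 0.0, 74.0]
force: [0.3, -0.4, 0.1]
gripper_width: 64.0
gripper_force: 0.0
```

Emit:
send_rows --deltas '[[[-0.004,-0.002,0.04],[0,0,0]],[[0,0,0.04],[0,0,0]],[[0,0,0.04],[0,0,0]],[[0,0,0.04],[0,0,0]],[[0,0,0.04],[0,0,0]],[[0,0,0.04],[0,0,0]],[[0,0,0.04],[0,0,0]],[[0,0,0.03],[0,0,0]],[[0,0,0.01],[0,0,0]],[[0,0,0],[0,0,0]]]'

```text
time_s: 6.25
ee_pos: [572.3, 261.6, 67.6]
ee_rot: [-179.9, 0.0, 74.2]
force: [0.1, -0.8, 0.3]
gripper_width: 63.9
gripper_force: 0.0
```

Emit:
send_rows --deltas '[[[0,0,0],[0,0,0]],[[0,0,0],[0,0,0]],[[0,0,0],[0,0,0]],[[0,0,0],[0,0,0]],[[0,0,0],[0,0,0]],[[0,0,0],[0,0,0]],[[0,0,0],[0,0,0]],[[0,0,0],[0,0,0]]]' --grip 1 --grip_force 25

```text
time_s: 7.05
ee_pos: [573.3, 261.1, 68.3]
ee_rot: [-180.0, -0.0, 74.1]
force: [-0.6, 0.5, 2.5]
gripper_width: 29.1
gripper_force: 25.0
```

Emit:
send_rows --deltas '[[[0,0,-0.01],[0,0,0]],[[0,0,-0.02],[0,0,0]],[[0,0,-0.02],[0,0,0]],[[0,0,-0.02],[0,0,0]],[[0,0,-0.02],[0,0,0]],[[0,0,-0.02],[0,0,0]],[[0,0,-0.02],[0,0,0]],[[0,0,-0.02],[0,0,0]],[[0,0,-0.02],[0,0,0]],[[0,0,0],[0,0,0]]]'

```text
time_s: 8.05
ee_pos: [574.3, 261.4, 154.9]
ee_rot: [179.8, -0.1, 74.1]
force: [0.4, 0.2, -2.7]
gripper_width: 29.1
gripper_force: 25.0
```

```bash
cat > c.py <<'E'
from h import *
s=state();p=s["ee_pos"];print(s["time_s"],p,s["gripper_width"],s["force"])
o=[]
for n in("side","top"):
    im=grab_frame(n);uv=proj(n,p-[0,0,30])[0].astype(int);a=im[max(0,uv[1]-50):uv[1]+50,uv[0]-65:uv[0]+65];o.append(cv2.resize(a,(390,300)))
    for d in trace(n,"coil"):
        c=np.argwhere(d["pixels"]).mean(0)[::-1];print(n,d["p"],d["bbox"],uv)
        if np.hypot(*(c-uv))<14: print(fit(lambda q:[place(cyl(25,0,40),*q,0,p[2]-60)],{n:d["pixels"].astype(np.float32)},p[:2],[6,6]))
cv2.imwrite("pics/lift.png",np.hstack(o)[:,:,::-1])
E
python3 c.py
```

```text
8.05 [574.25484064 261.42252813 154.90733029] 29.094464413744202 [ 0.39815081  0.21215829 -2.73420239]
side 0.93 [232.1, 313.4, 31.9, 38.5] [246 254]
side 0.85 [235.4, 235.3, 24.9, 38.0] [246 254]
(array([576.50543245, 258.33505386]), np.float64(201.5))
side 0.51 [258.2, 234.9, 9.7, 30.2] [246 254]
top 0.84 [217.4, 180.7, 28.5, 19.7] [181 181]
top 0.48 [190.6, 176.3, 3.9, 11.9] [181 181]
(array([589.76790217, 235.34098516]), np.float64(377.5))
```

View pics/lift.png

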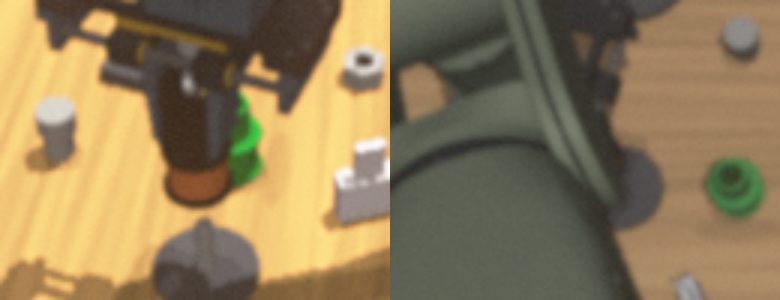

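Emit:
send_rows --deltas '[[[-0.057,0.028,0],[0,0,0]],[[-0.057,0.028,0],[0,0,0]],[[-0.057,0.028,0],[0,0,0]],[[-0.057,0.028,0],[0,0,0]],[[-0.057,0.028,0],[0,0,0]],[[-0.057,0.028,0],[0,0,0]],[[-0.057,0.028,0],[0,0,0]],[[-0.057,0.028,0],[0,0,0]],[[-0.053,0.03,0],[0,0,0]],[[0,0,0],[0,0,0]]]'

```text
time_s: 9.25
ee_pos: [626.4, -22.3, 152.2]
ee_rot: [180.0, 0.1, 73.9]
force: [-0.2, 0.4, -2.4]
gripper_width: 29.3
gripper_force: 25.0
```

Emit:
send_rows --deltas '[[[0,0,0.05],[0,0,0]],[[0,0,0],[0,0,0]],[[0,0,0],[0,0,0]]]'

```text
time_s: 9.55
ee_pos: [625.2, -17.9, 127.3]
ee_rot: [-179.9, 0.0, 74.2]
force: [0.2, -0.1, -3.3]
gripper_width: 29.5
gripper_force: 25.0
```

```bash
sed -i 's/lift/pre/' c.py; python3 c.py
```

```text
9.55 [625.23350166 -17.91635371 127.28967075] 29.479993881653158 [ 0.15438113 -0.12487719 -3.25118607]
side 0.68 [251.5, 234.0, 17.1, 33.5] [243 183]
side 0.62 [236.3, 169.3, 16.9, 29.2] [243 183]
(array([627.46919613, -20.03379766]), np.float64(138.125))
side 0.55 [236.2, 316.6, 23.6, 36.4] [243 183]
top 0.87 [220.7, 184.3, 23.3, 15.8] [293 164]
top 0.79 [139.8, 185.8, 22.3, 23.0] [293 164]
```

View pics/pre.png

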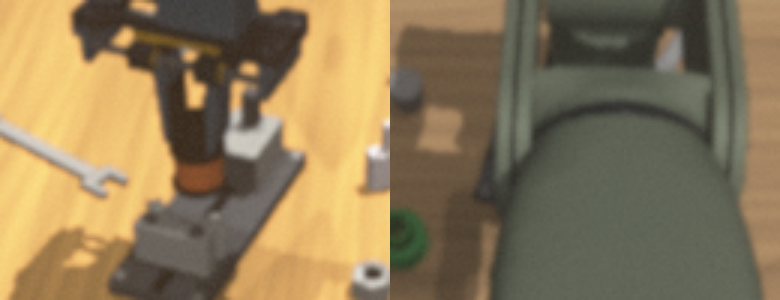

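Emit:
send_rows --deltas '[[[0,0,0.012],[0,0,0]],[[0,0,0.012],[0,0,0]],[[0,0,0.012],[0,0,0]],[[0,0,0.012],[0,0,0]],[[0,0,0.012],[0,0,0]],[[0,0,0.012],[0,0,0]],[[0,0,0.012],[0,0,0]],[[0,0,0.01],[0,0,0]],[[0,0,0.002],[0,0,0]],[[0,0,0],[0,0,0]]]'

```text
time_s: 10.75
ee_pos: [625.8, -18.5, 79.7]
ee_rot: [-180.0, -0.0, 74.1]
force: [-0.1, -0.6, -2.9]
gripper_width: 29.0
gripper_force: 25.0
```

Emit:
send_rows --deltas '[[[0,0,0.002],[0,0,0]],[[0,0,0.002],[0,0,0]],[[0,0,0],[0,0,0]]]'

```text
time_s: 11.05
ee_pos: [625.9, -18.5, 78.0]
ee_rot: [180.0, -0.0, 74.1]
force: [-0.0, -0.3, -2.4]
gripper_width: 29.4
gripper_force: 25.0
```

Emit:
send_rows --deltas '[[[0,0,0.002],[0,0,0]],[[0,0,0.002],[0,0,0]],[[0,0,0],[0,0,0]]]'

```text
time_s: 11.35
ee_pos: [625.8, -18.5, 75.8]
ee_rot: [-180.0, -0.0, 74.1]
force: [-0.1, 0.7, -2.3]
gripper_width: 29.4
gripper_force: 25.0
```

Emit:
send_rows --deltas '[[[0,0,0.002],[0,0,0]],[[0,0,0],[0,0,0]]]'

```text
time_s: 11.55
ee_pos: [626.0, -18.5, 75.3]
ee_rot: [180.0, -0.0, 74.1]
force: [-1.2, -0.3, 0.0]
gripper_width: 29.3
gripper_force: 25.0
```

Emit:
send_rows --deltas '[[[0.002,0,0],[0,0,0]],[[0.002,0,0],[0,0,0]],[[0.002,0,0],[0,0,0]],[[0,0,0],[0,0,0]]]'

```text
time_s: 11.95
ee_pos: [627.0, -15.6, 75.3]
ee_rot: [180.0, -0.0, 74.1]
force: [-0.9, -0.8, 1.9]
gripper_width: 29.3
gripper_force: 25.0
```

Emit:
send_rows --deltas '[[[0.002,0,0],[0,0,0]],[[0.002,0,0],[0,0,0]],[[0,0,0],[0,0,0]]]'

```text
time_s: 12.25
ee_pos: [627.5, -13.8, 75.3]
ee_rot: [180.0, -0.0, 74.1]
force: [-1.6, -3.5, 3.0]
gripper_width: 29.5
gripper_force: 25.0
```

Emit:
send_rows --deltas '[[[0.002,0,0],[0,0,0]],[[0,0,0],[0,0,0]]]'

```text
time_s: 12.45
ee_pos: [627.8, -12.9, 75.3]
ee_rot: [180.0, -0.0, 74.1]
force: [-1.2, -3.0, 4.3]
gripper_width: 29.4
gripper_force: 25.0
```

Emit:
send_rows --deltas '[[[0.002,0,0],[0,0,0]],[[0.002,0,0],[0,0,0]],[[0,0,0],[0,0,0]]]'

```text
time_s: 12.75
ee_pos: [628.3, -11.0, 75.3]
ee_rot: [180.0, 0.0, 74.1]
force: [-1.5, -3.4, 5.7]
gripper_width: 29.4
gripper_force: 25.0
```

Emit:
send_rows --deltas '[[[0.002,0,0],[0,0,0]],[[0,0,0],[0,0,0]]]'

```text
time_s: 12.95
ee_pos: [628.6, -10.0, 75.3]
ee_rot: [180.0, 0.0, 74.1]
force: [-1.6, -3.7, 5.4]
gripper_width: 29.2
gripper_force: 25.0
```

Emit:
send_rows --deltas '[[[0,0,0],[0,0,0]],[[0,0,0],[0,0,0]],[[0,0,0],[0,0,0]],[[0,0,0],[0,0,0]],[[0,0,0],[0,0,0]]]' --grip 0.35

```text
time_s: 13.45
ee_pos: [628.3, -9.6, 74.7]
ee_rot: [-180.0, -0.0, 74.1]
force: [-0.1, -0.4, -0.4]
gripper_width: 58.9
gripper_force: 0.0
```

Emit:
send_rows --deltas '[[[0,0,-0.04],[0,0,0]],[[0,0,-0.06],[0,0,0]],[[0,0,-0.06],[0,0,0]],[[0,0,-0.06],[0,0,0]],[[0,-0.06,-0.04],[0,0,0]],[[0,-0.06,0],[0,0,0]],[[0,-0.06,0],[0,0,0]],[[0,-0.06,0],[0,0,0]],[[0,-0.06,0],[0,0,0]]]'

```text
time_s: 14.35
ee_pos: [482.8, 31.5, 204.9]
ee_rot: [180.0, -0.0, 74.1]
force: [-0.7, 0.5, -0.2]
gripper_width: 59.6
gripper_force: 0.0
```

```bash
cat > d.py <<'E'
from h import *
import sys
print(state()["time_s"],state()["ee_pos"])
F=[619,-43.6,-.2795];o=[]
for n in("side","top"):
    im=grab_frame(n);uv=proj(n,[622,-30,40])[0].astype(int)
    a=im[uv[1]-50:uv[1]+50,uv[0]-65:uv[0]+65];o.append(cv2.resize(a,(390,300),interpolation=2))
    for d in trace(n,"coil"):
        c=np.argwhere(d["pixels"]).mean(0)[::-1]
        if np.hypot(*(c-uv))<40:
            r=fit(lambda q:coilm(q,15),{n:d["pixels"].astype(np.float32)},[628,-12],[6,6]);q=place(np.array([[*(r[0]-F[:2]),0]]),0,0,-F[2])[0]
            print(n,d["p"],d["bbox"],r,d["pixels"].sum(),"fixture frame",q[:2])
cv2.imwrite("pics/"+sys.argv[1],np.hstack(o)[:,:,::-1])
E
python3 d.py seat.png
```

```text
14.35 [482.75377609  31.51900666 204.93799328]
side 0.71 [233.7, 186.0, 18.8, 19.8] (array([639.67943193, -48.64757048]), np.float64(191.25)) 268 fixture frame [21.26943441  0.85324815]
```

View pics/seat.png

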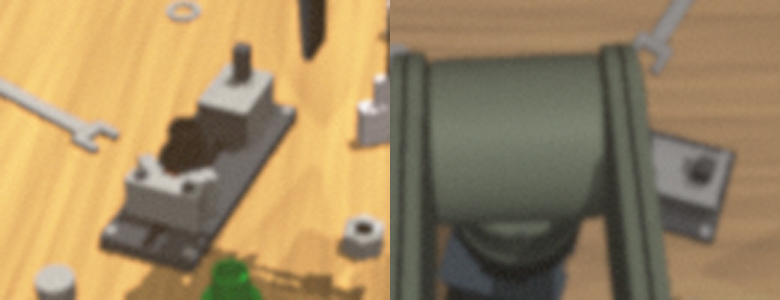

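Emit:
send_rows --deltas '[[[-0.063,0.009,0],[0,0,0]],[[-0.063,0.009,0],[0,0,0]],[[-0.063,0.009,0],[0,0,0]],[[-0.063,0.009,0],[0,0,0]],[[-0.063,0.009,0],[0,0,-0.296]],[[0,0,0],[0,0,-0.296]],[[0,0,0],[0,0,-0.296]],[[0,0,0],[0,0,-0.296]],[[0,0,0],[0,0,-0.296]],[[0,0,0],[0,0,0]]]'

```text
time_s: 15.55
ee_pos: [463.8, -127.3, 204.8]
ee_rot: [180.0, 0.0, 116.5]
force: [-0.3, 0.7, -0.3]
gripper_width: 59.3
gripper_force: 0.0
```

```bash
python3 d.py seat2.png; python3 - <<'E'
from h import *
for n,uv in(("side",(308,185)),("top",(333,233))):
    for d in trace(n,"spacer0"):
        c=np.argwhere(d["pixels"]).mean(0)[::-1]
        if np.hypot(*(c-uv))<12: print(n,d["p"],d["bbox"],fit(spm,{n:d["pixels"].astype(np.float32)},[460,-125.7,.46],[4,4,.15]))
E
```

```text
15.55 [ 463.80936006 -127.26241629  204.80211549]
side 0.51 [233.9, 186.6, 20.4, 21.8] (array([639.84181712, -48.63632044]), np.float64(177.9375)) 288 fixture frame [21.42241439  0.90885965]
top 0.57 [283.9, 159.7, 15.6, 22.3] (array([626.63156593,  -9.76046759]), np.float64(45.4375)) 289 fixture frame [-2.00007239 34.63169737]
side 0.87 [301.9, 171.1, 17.2, 24.9] (array([ 460.1532078 , -126.19425537,    0.59702882]), np.float64(47.1875))
top 0.59 [327.5, 224.0, 6.7, 9.0] (array([ 460.97621619, -106.4938284 ,   -0.70872047]), np.float64(96.5))
```

View pics/seat2.png

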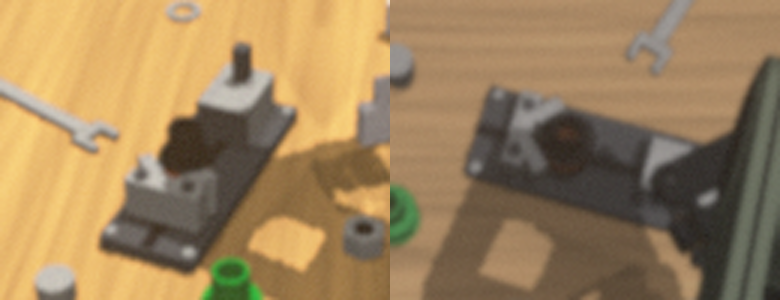

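Emit:
send_rows --deltas '[[[0.005,-0.005,0.04],[0,0,0]],[[0,0,0.04],[0,0,0]],[[0,0,0.04],[0,0,0]],[[0,0,0.04],[0,0,0]],[[0,0,0.04],[0,0,0]],[[0,0,0.04],[0,0,0]],[[0,0,0.03],[0,0,0]],[[0,0,0.02],[0,0,0]],[[0,0,0.003],[0,0,0]],[[0,0,0],[0,0,0]]]'

```text
time_s: 16.85
ee_pos: [459.5, -125.4, 58.6]
ee_rot: [180.0, 0.0, 116.5]
force: [0.1, 0.2, 0.0]
gripper_width: 59.3
gripper_force: 0.0
```

Emit:
send_rows --deltas '[[[0,0,0],[0,0,0]],[[0,0,0],[0,0,0]],[[0,0,0],[0,0,0]],[[0,0,0],[0,0,0]],[[0,0,0],[0,0,0]],[[0,0,0],[0,0,0]],[[0,0,0],[0,0,0]],[[0,0,0],[0,0,0]]]' --grip 1 --grip_force 20

```text
time_s: 17.65
ee_pos: [459.3, -125.4, 58.6]
ee_rot: [180.0, 0.0, 116.5]
force: [-1.1, -1.0, 3.3]
gripper_width: 23.8
gripper_force: 20.0
```

Emit:
send_rows --deltas '[[[0,0,-0.02],[0,0,0]],[[0,0,-0.04],[0,0,0]],[[0,0,-0.04],[0,0,0]],[[0,0,-0.04],[0,0,0]],[[0,0,-0.04],[0,0,0.296]],[[0,0,-0.02],[0,0,0.296]],[[0,0,0],[0,0,0.296]],[[0,0,0],[0,0,0.296]],[[0,0,0],[0,0,0.296]],[[0,0,0],[0,0,0]]]'

```text
time_s: 18.65
ee_pos: [459.2, -125.3, 158.8]
ee_rot: [180.0, -0.0, 74.1]
force: [-0.3, 1.1, -1.1]
gripper_width: 23.7
gripper_force: 20.0
```

```bash
cat > e.py <<'E'
from h import *
s=state();p=s["ee_pos"];psi=np.radians(s["ee_rot"][2]-90);print(p,s["ee_rot"],s["gripper_width"],s["force"])
for n in("side","top"):
    grab_frame(n);uv=proj(n,p-[0,0,25])[0]
    for d in trace(n,"spacer0"):
        c=np.argwhere(d["pixels"]).mean(0)[::-1]
        if np.hypot(*(c-uv))<15: print(n,uv,d["p"],d["bbox"],fit(lambda q:[place(SP[0],*q,p[2]-58.6)],{n:d["pixels"].astype(np.float32)},[*p[:2],psi],[3,3,.1]),psi)
E
python3 e.py
```

```text
[ 459.19338458 -125.27779163  158.81790781] [ 1.79985335e+02 -1.09059345e-02  7.41460246e+01] 23.735492176446055 [-0.28435916  1.05888562 -1.07684657]
side [310.66567202 153.28310249] 0.66 [302.8, 138.5, 18.2, 28.6] (array([ 460.88107002, -128.58596422,   -0.60356422]), np.float64(103.8125)) -0.27670407048961065
```

Emit:
send_rows --deltas '[[[0.047,0.0525,0],[0,0,0]],[[0.047,0.0525,0],[0,0,0]],[[0.047,0.0525,0],[0,0,0]],[[0.047,0.0525,0],[0,0,0]],[[0.047,0.0525,0],[0,0,0]],[[0,0,0],[0,0,0]],[[0,0,0.02],[0,0,0]],[[0,0,0.02],[0,0,0]],[[0,0,0],[0,0,0]],[[0,0,0],[0,0,0]]]'

```text
time_s: 19.85
ee_pos: [616.6, -48.7, 138.0]
ee_rot: [-179.9, 0.0, 74.1]
force: [0.2, 0.4, -1.5]
gripper_width: 23.7
gripper_force: 20.0
```

```bash
cat >>e.py <<'E'
im=grab_frame("side");uv=proj("side",[619,-40,50])[0].astype(int)
cv2.imwrite("pics/sp.png",cv2.resize(im[uv[1]-50:uv[1]+50,uv[0]-60:uv[0]+60],None,fx=5,fy=5,interpolation=2)[:,:,::-1])
E
python3 e.py
```

```text
[616.60438008 -48.74293747 137.95521007] [-1.79915861e+02  1.48324659e-02  7.40957075e+01] 23.67484302096945 [ 0.24674104  0.37074716 -1.53107392]
side [248.76918834 172.2093288 ] 0.71 [242.8, 158.0, 15.2, 25.9] (array([ 6.19807158e+02, -5.14709838e+01, -5.68904743e-01]), np.float64(108.8125)) -0.277582270138662
```

View pics/sp.png

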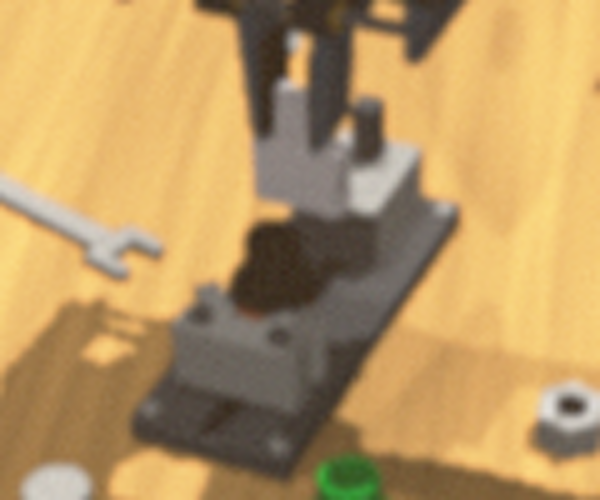

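The spacer hangs square over the gap, at about (300,150) in the crop, between the coil (270,260) and the jaw face (350,215). Next I lower it.

Emit:
send_rows --deltas '[[[0,0,0.014],[0,0,0]],[[0,0,0.014],[0,0,0]],[[0,0,0.014],[0,0,0]],[[0,0,0.014],[0,0,0]],[[0,0,0.014],[0,0,0]],[[0,0,0.014],[0,0,0]],[[0,0,0.014],[0,0,0]],[[0,0,0.014],[0,0,0]],[[0,0,0.01],[0,0,0]],[[0,0,0],[0,0,0]]]'

```text
time_s: 21.1
ee_pos: [617.1, -48.2, 76.5]
ee_rot: [-179.9, 0.0, 74.1]
force: [0.7, 0.6, -1.2]
gripper_width: 23.9
gripper_force: 20.0
```

Emit:
send_rows --deltas '[[[0,0,0.002],[0,0,0]],[[0,0,0.002],[0,0,0]],[[0,0,0],[0,0,0]]]'

```text
time_s: 21.4
ee_pos: [617.8, -48.2, 75.6]
ee_rot: [180.0, -0.0, 74.1]
force: [1.1, 0.4, -1.7]
gripper_width: 23.4
gripper_force: 20.0
```

Emit:
send_rows --deltas '[[[0,0,0.002],[0,0,0]],[[0,0,0.002],[0,0,0]],[[0,0,0],[0,0,0]]]'

```text
time_s: 21.7
ee_pos: [617.8, -48.3, 73.6]
ee_rot: [180.0, -0.0, 74.1]
force: [-0.8, -0.5, 0.7]
gripper_width: 23.6
gripper_force: 20.0
```

Emit:
send_rows --deltas '[[[0,0,0],[0,0,0]],[[0,0,0],[0,0,0]],[[0,0,0],[0,0,0]],[[0,0,0],[0,0,0]],[[0,0,0],[0,0,0]]]' --grip 0.4

```text
time_s: 22.2
ee_pos: [617.7, -48.2, 73.5]
ee_rot: [180.0, -0.0, 74.1]
force: [0.2, -0.6, -0.4]
gripper_width: 55.0
gripper_force: 0.0
```

Emit:
send_rows --deltas '[[[0,0,-0.02],[0,0,0]],[[0,0,-0.04],[0,0,0]],[[0,0,-0.06],[0,0,0]],[[-0.055,0,0],[0,0,0]],[[-0.055,0,0],[0,0,0]],[[-0.055,0,0],[0,0,0]],[[0,0,0],[0,0,0]],[[0,0,0],[0,0,0]]]'

```text
time_s: 23.0
ee_pos: [595.3, -127.8, 134.1]
ee_rot: [180.0, -0.0, 74.0]
force: [-0.4, 1.0, -0.8]
gripper_width: 54.7
gripper_force: 0.0
```

```bash
python3 - <<'E'
from h import *
F=[619,-43.6,-.2795]
fx=lambda q:place(np.array([[q[0]-F[0],q[1]-F[1],0]]),0,0,-F[2])[0][:2]
p=state()["ee_pos"];print(p,fx(p));o=[]
for n in("side","top"):
    im=grab_frame(n);uv=proj(n,[618,-48,50])[0].astype(int)
    o.append(cv2.resize(im[uv[1]-50:uv[1]+50,uv[0]-65:uv[0]+65],(390,300),interpolation=2))
    for d in trace(n,"spacer0"):
        c=np.argwhere(d["pixels"]).mean(0)[::-1]
        if np.hypot(*(c-uv))<15:
            r=fit(lambda q:spm(q,15),{n:d["pixels"].astype(np.float32)},[618,-48,-.28],[3,3,.1]);print(n,d["p"],d["bbox"],r,fx(r[0]))
cv2.imwrite("pics/sp2.png",np.hstack(o)[:,:,::-1])
E
```

```text
[ 595.25697604 -127.8072836   134.07929548] [  0.40905143 -87.4896021 ]
side 0.59 [247.7, 178.7, 11.6, 26.3] (array([610.3096069 , -63.62736534,  -1.2843789 ]), np.float64(105.1875)) [ -2.82809819 -21.64763625]
```

View pics/sp2.png

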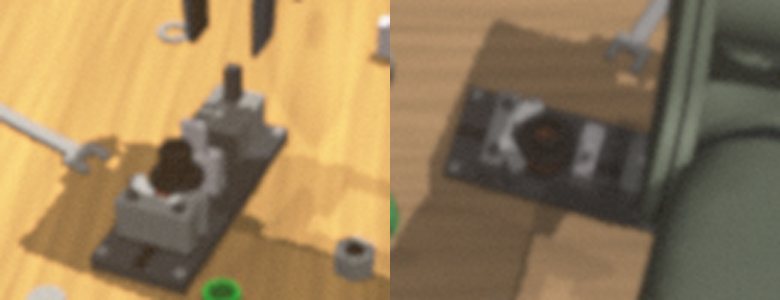

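The spacer stands upright in the gap (side crop (205,165), top crop (590,150)), and the coil stands in the V. I now grip the jaw post.

Emit:
send_rows --deltas '[[[0,0,0.02],[0,0,0]],[[0,0,0.02],[0,0,0]],[[0,0,0.02],[0,0,0]],[[0,0,0.02],[0,0,0]],[[0,0,0.02],[0,0,0]],[[0,0,0.01],[0,0,0]],[[0,0,0.006],[0,0,0]],[[0,0,0],[0,0,0]]]'

```text
time_s: 24.0
ee_pos: [595.0, -127.6, 75.0]
ee_rot: [-180.0, -0.0, 74.1]
force: [-0.1, -0.7, -0.2]
gripper_width: 54.4
gripper_force: 0.0
```

Emit:
send_rows --deltas '[[[0,0,0],[0,0,0]],[[0,0,0],[0,0,0]],[[0,0,0],[0,0,0]],[[0,0,0],[0,0,0]],[[0,0,0],[0,0,0]],[[0,0,0],[0,0,0]],[[0,0,0],[0,0,0]],[[0,0,0],[0,0,0]]]' --grip 1 --grip_force 40

```text
time_s: 24.8
ee_pos: [593.4, -127.1, 75.5]
ee_rot: [-179.8, -0.0, 74.1]
force: [-5.7, 1.3, 3.8]
gripper_width: 15.5
gripper_force: 40.0
```

Emit:
send_rows --deltas '[[[0.004,0,0],[0,0,0]],[[0.004,0,0],[0,0,0]],[[0.004,0,0],[0,0,0]],[[0.004,0,0],[0,0,0]],[[0.004,0,0],[0,0,0]],[[0,0,0],[0,0,0]]]'

```text
time_s: 25.4
ee_pos: [596.0, -118.2, 75.4]
ee_rot: [-179.8, 0.1, 74.1]
force: [-5.3, -1.7, 3.4]
gripper_width: 16.0
gripper_force: 40.0
```

Emit:
send_rows --deltas '[[[0.004,-0.004,0],[0,0,0]],[[0.004,0,0],[0,0,0]],[[0.004,0,0],[0,0,0]],[[0.004,0,0],[0,0,0]],[[0.004,0,0],[0,0,0]],[[0,0,0],[0,0,0]]]'

```text
time_s: 26.0
ee_pos: [599.1, -107.6, 75.5]
ee_rot: [180.0, -0.0, 74.1]
force: [-0.3, -3.5, -0.2]
gripper_width: 16.1
gripper_force: 40.0
```

Emit:
send_rows --deltas '[[[0.003,0,0],[0,0,0]],[[0.003,0,0],[0,0,0]],[[0,0,0],[0,0,0]]]'

```text
time_s: 26.3
ee_pos: [599.9, -104.8, 75.4]
ee_rot: [180.0, -0.0, 74.1]
force: [0.9, -4.6, -0.6]
gripper_width: 15.9
gripper_force: 40.0
```

Emit:
send_rows --deltas '[[[0.002,0,0],[0,0,0]],[[0.002,0,0],[0,0,0]],[[0,0,0],[0,0,0]]]'

```text
time_s: 26.6
ee_pos: [600.4, -103.0, 75.5]
ee_rot: [179.9, -0.0, 74.1]
force: [2.4, -4.9, -1.1]
gripper_width: 15.8
gripper_force: 40.0
```

Emit:
send_rows --deltas '[[[0.002,0,0],[0,0,0]],[[0.002,0,0],[0,0,0]],[[0,0,0],[0,0,0]]]'

```text
time_s: 26.9
ee_pos: [600.9, -101.3, 75.5]
ee_rot: [179.9, 0.0, 74.1]
force: [1.8, -5.5, -1.8]
gripper_width: 15.8
gripper_force: 40.0
```

Emit:
send_rows --deltas '[[[0.002,0,0],[0,0,0]],[[0,0,0],[0,0,0]],[[0,0,0],[0,0,0]]]'

```text
time_s: 27.2
ee_pos: [601.2, -100.4, 75.4]
ee_rot: [179.9, 0.0, 74.1]
force: [1.9, -6.2, -1.7]
gripper_width: 15.6
gripper_force: 40.0
```

Emit:
send_rows --deltas '[[[0.002,0,0],[0,0,0]],[[0,0,0],[0,0,0]],[[0,0,0],[0,0,0]]]'

```text
time_s: 27.5
ee_pos: [601.5, -99.5, 75.5]
ee_rot: [179.9, 0.0, 74.1]
force: [1.9, -4.4, -1.4]
gripper_width: 15.9
gripper_force: 40.0
```

Emit:
send_rows --deltas '[[[0.002,0,0],[0,0,0]],[[0,0,0],[0,0,0]],[[0,0,0],[0,0,0]]]'

```text
time_s: 27.8
ee_pos: [601.7, -98.5, 75.5]
ee_rot: [179.9, 0.0, 74.1]
force: [2.2, -6.6, -1.5]
gripper_width: 15.9
gripper_force: 40.0
```

```bash
cat > g.py <<'E'
from h import *
F=[619,-43.6,-.2795]
fx=lambda q:place(np.array([[q[0]-F[0],q[1]-F[1],0]]),0,0,-F[2])[0][:2]
s=state();p=s["ee_pos"];print(s["time_s"],"tcp",fx(p),"F",place(s["force"][None],0,0,-F[2]))
for l,mod,x0 in(("spacer0",lambda q:spm([q[0],q[1],-.28],15),[619,-44]),("coil",lambda q:coilm(q,15),[628,-12])):
  for n in("side","top"):
    if l=="spacer0": grab_frame(n)
    else: grab_frame(n)
    uv=proj(n,[*x0,50])[0]
    for d in trace(n,l):
        c=np.argwhere(d["pixels"]).mean(0)[::-1]
        if np.hypot(*(c-uv))<12: r=fit(mod,{n:d["pixels"].astype(np.float32)},x0,[3,3]);print(l,n,d["p"],d["bbox"],d["pixels"].sum(),fx(r[0]),r[1])
E
python3 g.py
```

```text
27.8 tcp [ -1.43687431 -57.57507431] F [[ 3.94804031 -5.76659757 -1.46250813]]
spacer0 side 0.73 [245.8, 179.6, 8.8, 24.3] 147 [ 3.6319613  -3.39881522] 237.0625
spacer0 side 0.59 [234.8, 186.0, 18.5, 19.1] 253 [12.47641182 10.09434245] 137.5625
spacer0 top 0.52 [296.4, 162.8, 14.7, 23.6] 146 [-1.14444629 -0.32394115] 18.0625
coil side 0.6 [235.4, 185.6, 15.8, 20.1] 255 [20.0222767  -0.80997784] 203.25
coil top 0.78 [282.2, 160.3, 19.8, 19.9] 325 [-0.94904883 34.14668362] 21.75
```

Emit:
send_rows --deltas '[[[0.002,0,0],[0,0,0]],[[0,0,0],[0,0,0]],[[0,0,0],[0,0,0]]]'

```text
time_s: 28.5
ee_pos: [601.9, -97.9, 75.5]
ee_rot: [179.9, 0.0, 74.1]
force: [1.3, -6.6, -1.6]
gripper_width: 15.6
gripper_force: 40.0
```

Emit:
send_rows --deltas '[[[0.002,0,0],[0,0,0]],[[0,0,0],[0,0,0]],[[0,0,0],[0,0,0]]]'

```text
time_s: 28.8
ee_pos: [602.2, -97.1, 75.5]
ee_rot: [179.9, 0.1, 74.1]
force: [1.2, -6.6, -0.4]
gripper_width: 16.0
gripper_force: 40.0
```

```bash
python3 g.py
```

```text
28.8 tcp [ -1.44124204 -56.05049774] F [[ 3.00797356 -5.9737926  -0.35244481]]
spacer0 side 0.65 [246.0, 181.8, 11.8, 23.2] 178 [ 1.20349473 -3.51809905] 205.6875
spacer0 side 0.46 [233.8, 185.4, 18.6, 21.1] 259 [14.10092133 11.48316716] 134.4375
spacer0 top 0.7 [297.3, 163.1, 12.0, 23.0] 161 [-0.20182578  1.03271914] 16.9375
coil side 0.63 [232.6, 184.3, 18.8, 21.5] 260 [21.8238784  -3.67411947] 198.875
coil top 0.69 [282.7, 157.1, 15.8, 24.9] 327 [ 1.85894324 34.99941345] 17.875
```

Emit:
send_rows --deltas '[[[0.002,0,0],[0,0,0]],[[0,0,0],[0,0,0]],[[0,0,0],[0,0,0]]]'

```text
time_s: 29.5
ee_pos: [602.3, -96.5, 75.5]
ee_rot: [179.9, 0.1, 74.1]
force: [2.0, -8.4, -1.7]
gripper_width: 15.7
gripper_force: 40.0
```

Emit:
send_rows --deltas '[[[0.002,0,0],[0,0,0]],[[0,0,0],[0,0,0]],[[0,0,0],[0,0,0]]]'

```text
time_s: 29.8
ee_pos: [602.4, -96.3, 75.5]
ee_rot: [180.0, 0.2, 74.2]
force: [-0.3, -10.7, -2.0]
gripper_width: 15.5
gripper_force: 40.0
```

The jaw stopped at ~32 mm, right at its full travel, so the coil is not yet clamped and a second piece is needed. I back the jaw off and fetch spacer2.

Emit:
send_rows --deltas '[[[-0.008,0,0],[0,0,0]],[[-0.01,0,0],[0,0,0]],[[-0.01,0,0],[0,0,0]],[[-0.01,0,0],[0,0,0]],[[-0.01,0,0],[0,0,0]],[[-0.01,0,0],[0,0,0]],[[-0.008,0,0],[0,0,0]],[[0,0,0],[0,0,0]]]'

```text
time_s: 30.6
ee_pos: [593.4, -126.8, 75.5]
ee_rot: [180.0, 0.0, 74.1]
force: [3.2, -3.8, -2.7]
gripper_width: 15.6
gripper_force: 40.0
```

Emit:
send_rows --deltas '[[[0,0,0],[0,0,0]],[[0,0,0],[0,0,0]],[[0,0,0],[0,0,0]],[[0,0,0],[0,0,0]]]' --grip 0.35

```text
time_s: 31.0
ee_pos: [593.1, -125.6, 75.4]
ee_rot: [-180.0, -0.0, 74.1]
force: [0.6, 0.5, 0.6]
gripper_width: 45.1
gripper_force: 0.0
```

Emit:
send_rows --deltas '[[[0,0,-0.03],[0,0,0]],[[0,0,-0.06],[0,0,0]],[[0,0,-0.06],[0,0,0.143]],[[0,0,0],[0,0,0]],[[0,0,0],[0,0,0]]]'

```text
time_s: 31.5
ee_pos: [593.5, -125.9, 150.9]
ee_rot: [179.9, -0.0, 70.1]
force: [0.8, -0.1, -0.9]
gripper_width: 59.2
gripper_force: 0.0
```

Emit:
send_rows --deltas '[[[-0.056,-0.0205,0],[0,0,0]],[[-0.056,-0.0205,0],[0,0,0]],[[-0.056,-0.0205,0],[0,0,0]],[[-0.056,-0.0205,0],[0,0,0]],[[-0.056,-0.0205,0],[0,0,0]],[[-0.056,-0.0205,0],[0,0,0]],[[-0.056,-0.0205,0],[0,0,0]],[[-0.058,-0.0215,0],[0,0,0]],[[0,0,0],[0,0,0]],[[0,0,0],[0,0,0]]]'

```text
time_s: 32.5
ee_pos: [438.3, -309.1, 149.2]
ee_rot: [-179.9, -0.1, 70.0]
force: [0.3, -0.6, -0.0]
gripper_width: 59.3
gripper_force: 0.0
```

Emit:
send_rows --deltas '[[[0,0,0.04],[0,0,0]],[[0,0,0.04],[0,0,0]],[[0,0,0.04],[0,0,0]],[[0,0,0.04],[0,0,0]],[[0,0,0.02],[0,0,0]],[[0,0,0.005],[0,0,0]],[[0,0,0],[0,0,0]],[[0,0,0],[0,0,0]]]'

```text
time_s: 33.3
ee_pos: [439.8, -309.6, 58.6]
ee_rot: [179.9, 0.0, 70.1]
force: [0.3, 0.6, -0.3]
gripper_width: 59.2
gripper_force: 0.0
```

Emit:
send_rows --deltas '[[[0,0,0],[0,0,0]],[[0,0,0],[0,0,0]],[[0,0,0],[0,0,0]],[[0,0,0],[0,0,0]],[[0,0,0],[0,0,0]],[[0,0,0],[0,0,0]],[[0,0,0],[0,0,0]],[[0,0,0],[0,0,0]]]' --grip 1 --grip_force 20

```text
time_s: 34.1
ee_pos: [438.9, -309.3, 58.0]
ee_rot: [-180.0, -0.0, 70.0]
force: [-1.0, -0.1, 1.5]
gripper_width: 23.7
gripper_force: 20.0
```

Emit:
send_rows --deltas '[[[0,0,-0.02],[0,0,0]],[[0,0,-0.04],[0,0,0]],[[0,0,-0.05],[0,0,0]],[[0,0,-0.05],[0,0,0]],[[0,0,-0.05],[0,0,0]],[[0,0,-0.02],[0,0,-0.143]],[[0,0,0],[0,0,0]],[[0,0,0],[0,0,0]]]'

```text
time_s: 34.9
ee_pos: [438.9, -309.2, 172.8]
ee_rot: [-180.0, -0.0, 74.1]
force: [1.0, -0.3, -1.9]
gripper_width: 24.1
gripper_force: 20.0
```

```bash
python3 g.py
```

```text
34.9 tcp [ -99.87711935 -305.00834722] F [[ 1.00047261 -0.03230747 -1.92675715]]
spacer0 side 0.72 [245.5, 179.7, 10.4, 25.4] 152 [ 4.51974848 -4.08273728] 230.375
spacer0 top 0.71 [297.4, 162.5, 11.0, 22.9] 132 [-0.10051045  2.08241171] 24.25
coil side 0.78 [233.6, 184.1, 17.9, 23.1] 287 [20.20861987  1.53546333] 175.9375
coil top 0.77 [282.4, 161.5, 17.3, 20.0] 274 [-0.63161011 34.98821538] 60.125
```

Emit:
send_rows --deltas '[[[0.07,0.025,0],[0,0,0]],[[0.071,0.025,0],[0,0,0]],[[0.071,0.025,0],[0,0,0]],[[0.071,0.025,0],[0,0,0]],[[0.071,0.025,0],[0,0,0]],[[0.071,0.025,0],[0,0,0]],[[0.071,0.024,0],[0,0,0]],[[0.071,0.024,0],[0,0,0]],[[0,0,0],[0,0,0]],[[0,0,0],[0,0,0]]]'

```text
time_s: 36.3
ee_pos: [611.8, -63.1, 172.4]
ee_rot: [-179.9, 0.0, 74.2]
force: [-0.3, -0.4, -0.3]
gripper_width: 24.2
gripper_force: 20.0
```

Emit:
send_rows --deltas '[[[0,0,0.03],[0,0,0]],[[0,0,0.03],[0,0,0]],[[0,0,0.02],[0,0,0]],[[0,0,0],[0,0,0]],[[0,0,0],[0,0,0]]]'

```text
time_s: 36.8
ee_pos: [611.7, -64.4, 133.2]
ee_rot: [180.0, -0.0, 74.1]
force: [-0.1, -0.4, -0.9]
gripper_width: 23.6
gripper_force: 20.0
```

Emit:
send_rows --deltas '[[[0,0,0.014],[0,0,0]],[[0,0,0.014],[0,0,0]],[[0,0,0.014],[0,0,0]],[[0,0,0.014],[0,0,0]],[[0,0,0.014],[0,0,0]],[[0,0,0.014],[0,0,0]],[[0,0,0.014],[0,0,0]],[[0,0,0.014],[0,0,0]],[[0,0,0],[0,0,0]]]'

```text
time_s: 37.7
ee_pos: [611.1, -63.7, 75.7]
ee_rot: [-179.9, 0.0, 74.1]
force: [0.1, 0.1, -0.5]
gripper_width: 23.6
gripper_force: 20.0
```

Emit:
send_rows --deltas '[[[0,0,0.002],[0,0,0]],[[0,0,0.002],[0,0,0]],[[0,0,0.002],[0,0,0]],[[0,0,0],[0,0,0]]]'

```text
time_s: 38.1
ee_pos: [611.8, -63.7, 74.0]
ee_rot: [180.0, -0.0, 74.1]
force: [-0.1, -0.5, -0.8]
gripper_width: 23.4
gripper_force: 20.0
```

Emit:
send_rows --deltas '[[[0,0,0.002],[0,0,0]],[[0,0,0],[0,0,0]]]'

```text
time_s: 38.3
ee_pos: [611.9, -63.8, 73.0]
ee_rot: [180.0, -0.0, 74.1]
force: [0.1, 0.4, -1.7]
gripper_width: 24.0
gripper_force: 20.0
```

Emit:
send_rows --deltas '[[[0,0,0.001],[0,0,0]],[[0,0,0],[0,0,0]]]'

```text
time_s: 38.5
ee_pos: [611.9, -63.7, 73.0]
ee_rot: [180.0, -0.0, 74.1]
force: [-1.0, -0.5, 3.4]
gripper_width: 23.8
gripper_force: 20.0
```

Emit:
send_rows --deltas '[[[0,0,0],[0,0,0]],[[0,0,0],[0,0,0]],[[0,0,0],[0,0,0]],[[0,0,0],[0,0,0]],[[0,0,0],[0,0,0]]]' --grip 0.4

```text
time_s: 39.0
ee_pos: [611.8, -63.8, 72.3]
ee_rot: [-180.0, -0.0, 74.1]
force: [0.3, 0.5, 0.2]
gripper_width: 54.4
gripper_force: 0.0
```

Emit:
send_rows --deltas '[[[0,0,-0.02],[0,0,0]],[[0,0,-0.04],[0,0,0]],[[0,0,-0.06],[0,0,0]],[[-0.044,-0.001,0],[0,0,0]],[[-0.044,0,0],[0,0,0]],[[-0.044,0,0],[0,0,0]],[[0,0,0],[0,0,0]],[[0,0,0],[0,0,0]]]'

```text
time_s: 39.8
ee_pos: [593.5, -127.2, 133.0]
ee_rot: [180.0, -0.0, 74.1]
force: [0.5, 0.2, -0.0]
gripper_width: 54.7
gripper_force: 0.0
```

```bash
sed 's/\[619,-44\]/[612,-63]/' g.py > g2.py; python3 g2.py
```

```text
39.8 tcp [ -1.46596529 -87.39595883] F [[ 0.42268968  0.30743214 -0.02200341]]
spacer0 side 0.67 [248.8, 178.1, 11.1, 25.9] 135 [  2.35515749 -25.57368987] 240.875
spacer0 side 0.57 [246.1, 182.0, 14.4, 24.4] 167 [2.26542536 0.63227469] 218.4375
spacer0 top 0.51 [306.1, 163.7, 9.6, 22.2] 118 [  1.21408575 -19.67872597] 38.875
coil side 0.58 [235.8, 187.7, 15.0, 18.3] 246 [20.95487302 -2.77331912] 210.875
coil top 0.63 [283.5, 158.6, 14.1, 24.8] 285 [-2.64826794 34.45743185] 49.1875
coil top 0.36 [296.3, 162.9, 12.0, 23.2] 132 [-0.10957963  4.21746057] 202.5625
```

Emit:
send_rows --deltas '[[[0,0,0.02],[0,0,0]],[[0,0,0.02],[0,0,0]],[[0,0,0.02],[0,0,0]],[[0,0,0.02],[0,0,0]],[[0,0,0.02],[0,0,0]],[[0,0,0.01],[0,0,0]],[[0,0,0.005],[0,0,0]],[[0,0,0],[0,0,0]]]'

```text
time_s: 41.0
ee_pos: [593.3, -127.1, 74.6]
ee_rot: [-180.0, -0.0, 74.1]
force: [0.4, 0.4, 0.2]
gripper_width: 54.7
gripper_force: 0.0
```

Emit:
send_rows --deltas '[[[0,0,0],[0,0,0]],[[0,0,0],[0,0,0]],[[0,0,0],[0,0,0]],[[0,0,0],[0,0,0]],[[0,0,0],[0,0,0]],[[0,0,0],[0,0,0]],[[0,0,0],[0,0,0]],[[0,0,0],[0,0,0]]]' --grip 1 --grip_force 50

```text
time_s: 41.8
ee_pos: [593.4, -127.1, 75.0]
ee_rot: [180.0, -0.0, 74.1]
force: [0.1, -0.2, 0.9]
gripper_width: 15.8
gripper_force: 50.0
```

Emit:
send_rows --deltas '[[[0.004,0,0],[0,0,0]],[[0.004,0,0],[0,0,0]],[[0.004,0,0],[0,0,0]],[[0.004,0,0],[0,0,0]],[[0.004,0,0],[0,0,0]],[[0,0,0],[0,0,0]]]'

```text
time_s: 42.4
ee_pos: [596.2, -117.3, 75.0]
ee_rot: [180.0, -0.0, 74.1]
force: [-1.0, -2.1, 2.2]
gripper_width: 15.8
gripper_force: 50.0
```

Emit:
send_rows --deltas '[[[0.002,0,0],[0,0,0]],[[0.002,0,0],[0,0,0]],[[0.002,0,0],[0,0,0]],[[0,0,0],[0,0,0]]]'

```text
time_s: 42.8
ee_pos: [597.0, -114.6, 75.0]
ee_rot: [180.0, -0.0, 74.1]
force: [-1.0, -3.3, 3.1]
gripper_width: 15.8
gripper_force: 50.0
```

Emit:
send_rows --deltas '[[[0.002,0,0],[0,0,0]],[[0.002,0,0],[0,0,0]],[[0,0,0],[0,0,0]]]'

```text
time_s: 43.1
ee_pos: [597.3, -113.6, 75.0]
ee_rot: [180.0, 0.1, 74.2]
force: [-1.3, -6.9, 3.1]
gripper_width: 15.6
gripper_force: 50.0
```

Emit:
send_rows --deltas '[[[0.002,0,0],[0,0,0]],[[0.002,0,0],[0,0,0]],[[0,0,0],[0,0,0]]]'

```text
time_s: 43.4
ee_pos: [597.5, -113.3, 75.1]
ee_rot: [180.0, 0.2, 74.2]
force: [-2.9, -13.1, 4.1]
gripper_width: 16.0
gripper_force: 50.0
```

Emit:
send_rows --deltas '[[[0.002,0,0],[0,0,0]],[[0,0,0],[0,0,0]],[[0,0,0],[0,0,0]]]'

```text
time_s: 43.7
ee_pos: [597.5, -113.1, 75.1]
ee_rot: [180.0, 0.3, 74.2]
force: [-3.1, -15.6, 3.0]
gripper_width: 15.4
gripper_force: 50.0
```

The jaw came up tight at ~14.6 mm of stroke with about 16 N. I check once before handing in.

Emit:
send_rows --deltas '[[[0,0,0],[0,0,0]],[[0,0,0],[0,0,0]],[[0,0,0],[0,0,0]],[[0,0,0],[0,0,0]],[[0,0,0],[0,0,0]]]'

```text
time_s: 44.2
ee_pos: [597.5, -113.1, 75.1]
ee_rot: [180.0, 0.3, 74.2]
force: [-2.1, -15.5, 3.4]
gripper_width: 15.6
gripper_force: 50.0
```

```bash
sed 's/\[619,-44\]/[614,-54]/' g.py > g2.py; python3 g2.py
```

```text
44.2 tcp [ -1.5080058  -72.76902752] F [[  2.27979569 -15.43839317   3.3555259 ]]
spacer0 side 0.68 [243.7, 177.6, 12.2, 25.3] 159 [ 4.01488437 -3.24853587] 224.4375
spacer0 side 0.59 [243.7, 180.0, 17.5, 23.6] 108 [  2.90254992 -19.2089576 ] 270.4375
spacer0 top 0.5 [299.0, 166.6, 12.7, 19.4] 119 [ -2.11528228 -15.4063469 ] 34.5
coil side 0.54 [233.3, 184.5, 17.6, 21.2] 267 [20.51383038 -0.66232918] 194.0625
coil top 0.63 [283.3, 159.6, 15.1, 21.4] 285 [-0.7945511  35.69704629] 49.125
```

```bash
python3 -c "
from workcell import *
print(job_done())"
```

```text
the job is handed in; nothing more can be done
None
```

I handed the job in at about 45 s with the coil standing in the V, two packing pieces in the gap, and the jaw held tight on them by its post at about 15 N, at roughly 14.6 of its 32 mm travel; the judge returned no verdict.

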